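Hang the parts basket at the wiring board

ROBOT

A 7-joint arm with a two-finger parallel gripper is mounted at the origin on the work surface. World frame = base frame: x ahead of the robot, y to its left, z up, the work surface at z = 0. Lengths are in m, angles in rad, forces in N, time in s.
With the tool pointing down it reaches from about 0.425 to 0.875 m from the base axis. Payload 4.7 kg.
Tool frame: the origin (TCP) lies at the very end of the fingers, on their centre line; the grasp point (between the pads) lies 19 mm behind it; x points along the fingers, z is the direction in which the jaws open and shut, and the axes are right-handed (so a half turn about x gives the same grasp; the last joint's range is limited). The gripper opens to 87 mm and grips with 3 to 60 N. Pads are 19 mm wide; open, the fingers measure 117 mm over their backs; the gripper's body (75 mm by 190 mm) begins 51 mm behind the grasp point.
Start: joints at [-1.156, 0.321, -0.07, 1.45, 0.023, 1.371, -0.057], TCP at [0.254, 0.598, 0.223] pointing down, gripper open.
Joint ranges: [-2.86, 2.86], [-0.3, 2.09], [-1.38, 1.24], [0.06, 2.45], [-1.56, 4.7], [0.09, 2.05], [-2.69, 2.69]. Speed limits (rad/s): [2.57, 2.57, 3.14, 3.14, 3.14, 3.14, 3.14].

INTERFACE

Orientations are given as a rotation vector (axis times angle).
In Python, from bench import telemetry, viewer, workorder gives the robot as it stands.
- The arm moves only by the shell command python3 -m creep 'ROWS' [FORCE]. ROWS is JSON, a list of rows, each an object of numbers: "fingers": the opening, from 0 (shut) to 1 (fully open); "x", "y", "z": the shift along the tool's x, y, z in units of 40 mm (1.0 is 40 mm); "twist": the turn about the tool's x in units of 5 degrees (1.0 is 5 degrees). In form: [{"fingers": .., "x": .., "y": .., "z": .., "twist": ..}, ...]. A call has 1 to 20 rows; each row is the pose to reach, as a shift and turn from the pose commanded when the call began, along the tool's axes at that moment; what a row does not reach only later rows make up. A row lasts 1/12 s, in which the tool goes at most 41.7 mm and 7.16 degrees, less where a joint would pass 70% of its speed; a pose out of reach is approached as far as the arm can. A call with a gripper value outside its range is refused whole. The fingers move at their own pace and stop on an object; FORCE is the grip in N (left out, the last holds). Time passes only in rows, so rows that repeat a pose let the fingers close. It gives the time, the measured TCP pose, the force and the opening at its end, in the units of the state.
- telemetry.get_state(): the state, without advancing time (a new reading comes with each control period).
- viewer.get_image(name): name is "scene" or "top" or "wrist"; returns a dict with "pixels" (400x640x3 uint8, red, green, blue), "z_map" (400x640 float32, m along the optical axis (not along the pixel's ray), 0 where there is no reading), "K" (3x3 intrinsics, pixels), "dist_coeffs" ([k1, k2, p1, p2, k3] as OpenCV has them; the pictures are not rectified), "xyz" and "attitude" of the camera in the world. Camera axes: x right, y up, looking along -z (the intrinsics and any distortion apply to the point x, -y, -z); pixel columns grow to the right and rows downward; lengths in m; the calibration is good to about 2 mm. A picture is of the moment at which its call begins.
- workorder.close_job(): hands the job in, once; it reports no verdict.
The state is a dict: "time": time; "joint_positions": joint angles; "qd": joint speeds; "joint_torque": joint torques, N m; "position": TCP position; "tool_rot": TCP orientation; "ft_force": force on the tool from outside, world axes, zero at the start; "torque": the same for the moment, N m; "grip_width": opening from 0.0 (shut) to 1.0 (fully open).
Only numpy, scipy, OpenCV 4.12 (cv2) and the standard library are available. Lean on these libraries where they do the work, as an engineer would, in place of code of your own. Each camera call takes 0.05 s, during which the arm holds its last target.

TASK

Take the wide, shallow parts basket off its double hook by the wooden grip on top and hang it on the empty double hook of the wiring board (the stand whose long plywood base carries a circuit board). Carry it level, do not set it down on the way, and let go only once it rests on both prongs. Leave the narrow, deep basket hanging where it is.

Things in the scene. Friction and masses are not known exactly. Their poses are not given: they have to be found in the camera images.
- basket: Wide shallow tray, 90 (x) x 170 (y) x 32 mm, terminal blocks in it, 0.3 kg. Rigid bail with a flat strip 20 x 170 x 6 mm along y on top, underside 95 mm above the tray's: it lies on the prongs. On its middle a wooden grip 22 (x) x 44 (y) x 32 mm, centre 117 mm up: pinch it from above along x. Origin: centre of tray underside, z up. Hangs on a plain stand with the same hook, x and y as the stand's.
- wiring_board: Fixed goal stand: plywood base 310 x 160 x 12 mm (x -70 to 240), circuit board and white duct on it beyond x = 120, up to 36 mm high. Post and 134 mm crossbeam at x = 85 to 109, 140 mm high, carry the empty double hook. Origin: on the table right under the seat's middle. A well-hung basket has its x, y along this one's, its origin 45 mm above it.
- hook_seat (a point): Mid seat of the empty hook, 140 mm above the table, axes as the wiring board. Two prongs 8 mm wide, 10 thick, at y = +-58 mm point to -x (the robot). The strip lies on them between tips and stops 16 mm high at x = -26 and 26; 17 mm side play. The prongs lie between strip and tray, so to unhook: up 35 mm (16 to 50), then straight out 95 mm along the hook's -x, then up; to hang, the reverse.
- deep_basket: Leave alone: narrow deep basket, 60 (x) x 170 (y) x 72 mm, brass standoffs in it, same strip and grip, hanging on the third stand (small base, same hook). Origin: centre of its underside, 32 mm above the table. Its grip top, the highest thing among the stands, is at 178 mm. The stands are some 300 mm apart across y in any order, so it may hang between the other two: carry over it.
Things that resemble listed ones, but are neither listed nor needed, are in the scene too. Leave any pink look-alike of the basket alone.

How it is judged:
By the outcome, as a careful person would: the job done as asked, in the order asked, and still so for the second after the job is handed in, with the robot touching nothing.
It also fails if it takes over 48 s, if anything falls off the work surface, if the arm or the gripper's body presses on something with over 40 N, if the wrist force passes 120 N, or if a joint passes its speed limit or range.

## Working session

There is one attempt and no reset: what is moved stays moved. The work goes in short steps, Python scripts to look and compute and a shell command to move; the robot and the scene stay as the last step left them, time stands still between calls to the robot, and variables do not carry over. Pictures are saved under pics/ and viewed, and the job is handed in when it is done.

```bash
mkdir -p pics; ls
cat > h.py <<'E'
import numpy as np, cv2
from scipy.spatial.transform import Rotation as R
from bench import telemetry, viewer, workorder
def shot(n,f=None):
    im=viewer.get_image(n)
    np.savez('%s.npz'%n,**{k:np.asarray(v) for k,v in im.items()})
    if f: cv2.imwrite('pics/'+f,cv2.cvtColor(im['pixels'],cv2.COLOR_RGB2BGR))
    return im
def load(n): return dict(np.load('%s.npz'%n))
def rot(a):
    a=np.asarray(a,float)
    return R.from_rotvec(a).as_matrix() if a.shape==(3,) else a
def rays(im,uv):
    uv=np.asarray(uv,float).reshape(-1,1,2)
    p=cv2.undistortPoints(uv,np.asarray(im['K'],float),np.asarray(im['dist_coeffs'],float)).reshape(-1,2)
    return np.c_[p[:,0],-p[:,1],-np.ones(len(p))]@rot(im['attitude']).T
def pts(im,uv):
    uv=np.asarray(uv,int).reshape(-1,2)
    z=np.asarray(im['z_map'])[uv[:,1],uv[:,0]]
    return rays(im,uv)*z[:,None]+np.asarray(im['xyz'])
def onz(im,uv,h):
    d=rays(im,uv);c=np.asarray(im['xyz']);return c+d*((h-c[2])/d[:,2])[:,None]
E
python3 - <<'E'
from h import *
s=telemetry.get_state();print(s)
for n in('scene','top','wrist'):
    im=shot(n,n+'1.png');print(n,im['xyz'],im['attitude'],im['K'],im['dist_coeffs'])
E
```

```text
pics
{'time': 0.0, 'joint_positions': array([-1.15593141,  0.32178213, -0.07007644,  1.45170396,  0.02260531,
        1.3708135 , -0.05685487]), 'qd': array([-1.41156663e-03,  9.82493241e-04, -1.18275268e-03, -4.81826733e-04,
        5.80231155e-04,  3.40448590e-05,  2.07383536e-03]), 'joint_torque': array([ 1.29868763e-04, -4.91274691e+01, -4.03742613e-01, -3.12516475e+01,
       -6.38633547e-02,  4.40821680e-02,  1.56555138e-04]), 'position': array([0.25340958, 0.59794544, 0.22147347]), 'tool_rot': array([-0.91032892,  1.37410342,  0.90843556]), 'ft_force': array([-0.59103002,  0.14575873,  0.38963828]), 'torque': array([ 0.07709965,  0.02625653, -0.05819817]), 'grip_width': 0.9997714111051619}
scene [0.9159385  0.51193152 0.64386763] [0.47117953 1.0726853  2.13693601] [[378.40677563   0.         322.30588154]
 [  0.         378.40677563 199.13934583]
 [  0.           0.           1.        ]] [-0.06663299  0.          0.          0.          0.        ]
top [ 0.24157089 -0.00260879  1.6033104 ] [ 0.08096785 -0.08283971 -1.58674368] [[504.60635691   0.         317.72240717]
 [  0.         504.60635691 198.39668591]
 [  0.           0.           1.        ]] [-0.11596454  0.          0.          0.          0.        ]
wrist [0.19182394 0.62441949 0.38441216] [-0.21989523 -0.14449456  1.16366771] [[358.25378612   0.         313.94994093]
 [  0.         358.25378612 195.47141721]
 [  0.           0.           1.        ]] [0.01666006 0.         0.         0.         0.        ]
```

View pics/scene1.png

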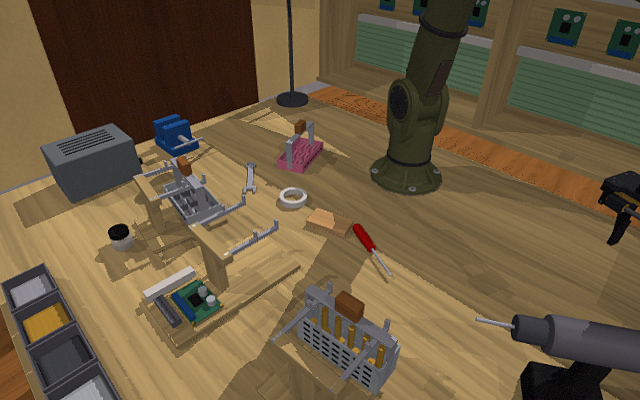

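View pics/top1.png

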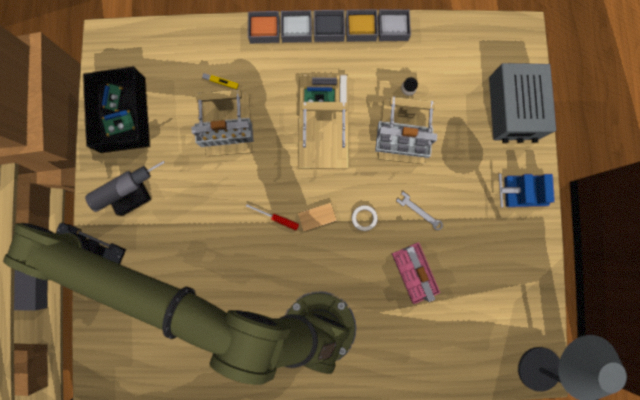

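View pics/wrist1.png

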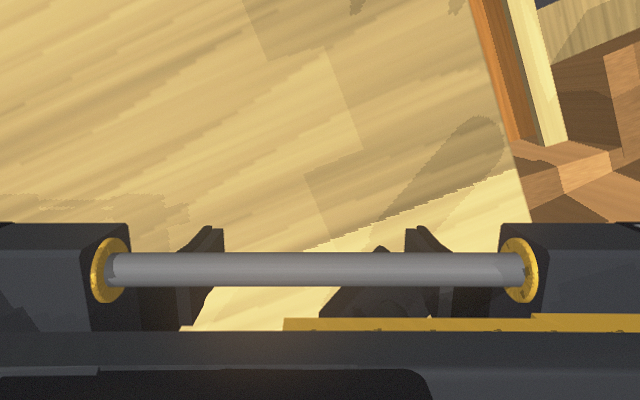

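The scene view shows a wide tray at (190,195), an empty double hook at (245,225) and a deep basket at (348,335). The top view shows the same three: deep at (222,130), empty hook at (325,120) and a wide tray at (407,140). There is also a pink look-alike at (415,272) in the top view. I'll confirm with crops and measure.

Run:
```python
from h import *
t=load('top');s=load('scene')
a=cv2.resize(t['pixels'][60:180,180:450],None,fx=2.9,fy=2.9,interpolation=cv2.INTER_CUBIC)
b=cv2.resize(s['pixels'][140:300,110:310],None,fx=3.5,fy=3.5,interpolation=cv2.INTER_CUBIC)
cv2.imwrite('pics/top1c.png',cv2.cvtColor(a,cv2.COLOR_RGB2BGR));cv2.imwrite('pics/scene1c.png',cv2.cvtColor(b,cv2.COLOR_RGB2BGR))
# grip masks (brown, height)
for n,im in(('top',t),('scene',s)):
    H,W=im['z_map'].shape
    u,v=np.meshgrid(np.arange(W),np.arange(H));P=pts(im,np.c_[u.ravel(),v.ravel()]).reshape(H,W,3)
    np.save(n+'P.npy',P)
    ok=(P[...,2]>.10)&(P[...,2]<.2)&(P[...,0]>.35)&(P[...,0]<.95)&(abs(P[...,1])<.5)
    px=im['pixels'].astype(int); br=ok&(px[...,0]>px[...,2]*1.7)&(px[...,0]<190)
    nn,l,st,c=cv2.connectedComponentsWithStats(br.astype(np.uint8))
    for i in range(1,nn):
        if st[i,4]>15: 
            q=P[l==i];print(n,c[i].round(),st[i,4],np.median(q,0).round(4),q.min(0).round(3),q.max(0).round(3),px[l==i].mean(0).round())
st_=telemetry.get_state();print(rot(st_['tool_rot']).round(3))
```

```text
top [217.  96.] 374 [0.7089 0.2922 0.1377] [0.698 0.237 0.101] [0.729 0.354 0.147] [126. 106.  69.]
top [240.  93.] 18 [0.7178 0.222  0.1367] [0.706 0.221 0.122] [0.727 0.226 0.146] [124. 104.  68.]
top [402.  98.] 18 [ 0.6921 -0.2666  0.1385] [ 0.687 -0.283  0.13 ] [ 0.698 -0.247  0.145] [180. 152.  99.]
top [412. 107.] 183 [ 0.6682 -0.2926  0.1352] [ 0.661 -0.344  0.1  ] [ 0.685 -0.245  0.145] [149. 125.  81.]
top [324. 109.] 155 [ 0.663  -0.0294  0.1356] [ 0.659 -0.086  0.101] [0.671 0.022 0.149] [158. 132.  86.]
top [218. 125.] 132 [0.6106 0.2812 0.1745] [0.602 0.26  0.139] [0.627 0.302 0.186] [95. 61. 31.]
top [409. 131.] 121 [ 0.5811 -0.2746  0.1771] [ 0.571 -0.297  0.153] [ 0.594 -0.255  0.186] [134.  86.  45.]
scene [184. 166.] 209 [ 0.5876 -0.2564  0.1719] [ 0.572 -0.293  0.147] [ 0.598 -0.249  0.179] [99. 61. 30.]
scene [147. 192.] 401 [ 0.6848 -0.2754  0.1388] [ 0.662 -0.355  0.101] [ 0.7   -0.222  0.142] [145. 120.  79.]
scene [211. 245.] 771 [ 0.6793 -0.0149  0.1393] [ 0.66 -0.09  0.1 ] [0.688 0.042 0.143] [145. 121.  80.]
scene [349. 306.] 647 [0.6216 0.2906 0.175 ] [0.602 0.265 0.148] [0.627 0.31  0.18 ] [89. 56. 28.]
scene [307. 365.] 1907 [0.7198 0.2991 0.1387] [0.7   0.225 0.1  ] [0.731 0.36  0.143] [120. 100.  66.]
[[-0.001 -0.921  0.39 ]
 [-0.001  0.39   0.921]
 [-1.    -0.    -0.001]]
```

View pics/top1c.png

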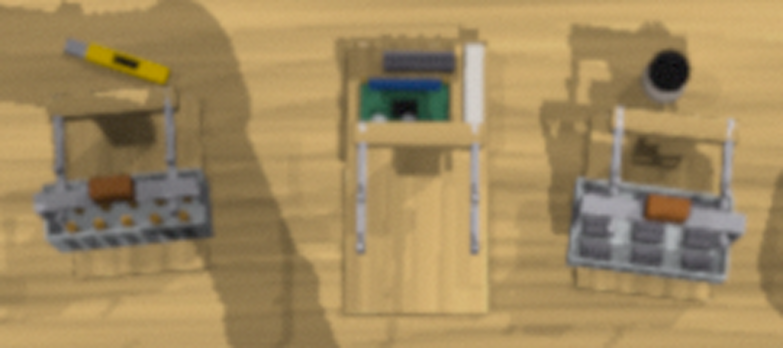

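View pics/scene1c.png

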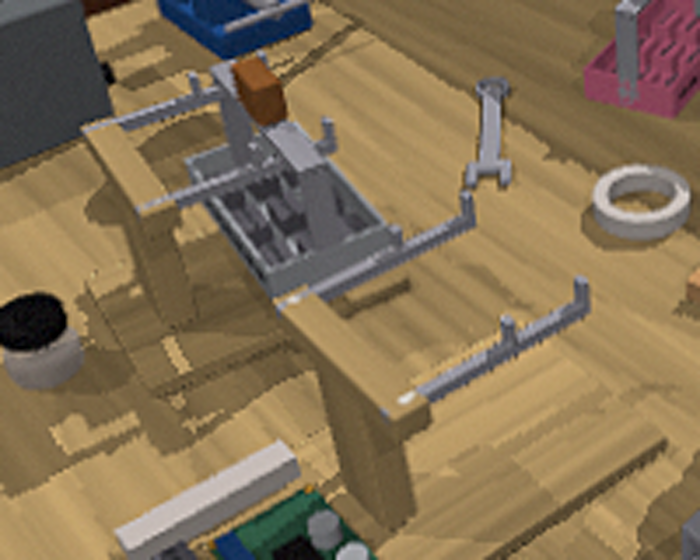

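The crops confirm it. The right-hand stand (top view, 407,140) carries the wide shallow tray with dark blocks. The left one (222,130) is the narrow deep basket with brass standoffs. The middle one has the circuit board and the empty hook. Next I'll measure the poses.

```bash
cat > meas.py <<'E'
from h import *
def mask(n,x0,x1,y0,y1,z0,z1):
    P=np.load(n+'P.npy');return P,(P[...,0]>x0)&(P[...,0]<x1)&(P[...,1]>y0)&(P[...,1]<y1)&(P[...,2]>z0)&(P[...,2]<z1)
def rect(q):
    (c,(w,h),a)=cv2.minAreaRect((q[:,:2]*1000).astype(np.float32))
    # long-axis yaw as y-axis
    if w<h: w,h,a=h,w,a+90
    a=(a+90)%180-90  # angle of long axis from x
    yaw=a-90
    yaw=(yaw+90)%180-90
    return np.round(c,1),round(w,1),round(h,1),round(yaw,2)
def pca(q):
    m=q[:,:2].mean(0);u,s,vt=np.linalg.svd(q[:,:2]-m,full_matrices=False);d=vt[0]
    return m.round(4),round((np.degrees(np.arctan2(-d[0],d[1]))+90)%180-90,2)
for n in('top','scene'):
    im=load(n);px=im['pixels'].astype(int)
    for nm,y0,y1 in(('src',-.42,-.16),('goal',-.14,.09)):
        P,m=mask(n,.5,.8,y0,y1,.125,.16)
        wood=m&(px[...,0]>px[...,2]*1.25)&(P[...,0]>.63); grey=m&(abs(px[...,0]-px[...,2])<25)
        for k,mm in(('beam',wood),('grey',grey)):
            q=P[mm]
            if len(q)>20: print(n,nm,k,len(q),rect(q),pca(q),np.median(q[:,2]).round(4))
    P,m=mask(n,.4,.9,-.14,.09,.006,.02);print(n,'goal base',rect(P[m]),np.median(P[m][:,2]))
    P,m=mask(n,.45,.7,-.40,-.16,.04,.09);print(n,'tray',rect(P[m]))
E
python3 meas.py
```

```text
top src beam 378 (array([ 669.4, -294. ]), 133.4, 46.1, -7.25) (array([ 0.6762, -0.2955]), np.float64(-7.41)) 0.1386
top src grey 482 (array([ 617.5, -277.9]), 168.7, 133.9, -2.63) (array([ 0.5962, -0.2781]), np.float64(-7.76)) 0.1439
top goal beam 383 (array([671.8, -29.3]), 134.0, 42.8, -9.59) (array([ 0.6715, -0.0303]), np.float64(-2.03)) 0.139
top goal grey 168 (array([616.2, -27.4]), 138.5, 122.3, 88.04) (array([ 0.6047, -0.0234]), np.float64(3.11)) 0.1402
top goal base (array([650.6, -24.7]), 498.5, 228.5, -89.95) 0.011592841175044777
top tray (array([ 610.5, -281.1]), 169.7, 150.7, -8.94)
scene src beam 398 (array([ 666.5, -287.5]), 134.3, 51.8, -7.72) (array([ 0.6821, -0.2784]), np.float64(-7.47)) 0.1391
scene src grey 689 (array([ 624.2, -278. ]), 173.1, 138.0, -7.57) (array([ 0.6111, -0.2579]), np.float64(3.95)) 0.1398
scene goal beam 709 (array([657.2, -24.7]), 134.0, 57.2, -1.62) (array([ 0.6753, -0.016 ]), np.float64(-0.82)) 0.1398
scene goal grey 672 (array([616.5, -25.1]), 138.0, 130.0, 87.9) (array([ 0.6066, -0.0192]), np.float64(0.67)) 0.1386
scene goal base (array([661.6, -24.7]), 311.1, 163.4, 88.79) 0.012003085774696554
scene tray (array([ 615.9, -277.9]), 176.7, 155.7, -8.5)
```

```bash
cat > meas2.py <<'E'
from meas import *
print('-----')
for n in('top','scene'):
    im=load(n);px=im['pixels'].astype(int)
    P,m=mask(n,.54,.625,-.385,-.17,.141,.152); q=P[m&(abs(px[...,0]-px[...,2])<30)]
    print(n,'strip',len(q),rect(q),pca(q))
    P,m=mask(n,.54,.64,-.33,-.22,.170,.19); q=P[m];print(n,'griptop',len(q),rect(q),q[:,2].mean())
    for nm,y0,y1 in(('R',-.13,-.06),('L',.0,.07)):
        P,m=mask(n,.5,.655,y0,y1,.13,.146); q=P[m&(abs(px[...,0]-px[...,2])<30)]
        print(n,'prong',nm,len(q),pca(q),q[:,0].min(),q[:,0].max())
        P,m=mask(n,.5,.655,y0,y1,.149,.165); q=P[m];print('  stops',np.sort(q[:,0]).round(3)[:: max(1,len(q)//12)],q[:,1].mean())
E
python3 meas2.py | sed '1,/-----/d'
```

```text
top strip 281 (array([ 586.5, -276.8]), 167.9, 71.8, -2.02) (array([ 0.5838, -0.2763]), np.float64(-7.67))
top griptop 120 (array([ 583.8, -278.3]), 44.9, 23.3, -8.24) 0.17739268009251388
top prong R 67 (array([ 0.6034, -0.0853]), np.float64(88.32)) 0.5570806669959439 0.6542994057965293
  stops [0.545 0.545 0.546 0.548 0.548 0.548 0.551 0.552 0.597 0.599 0.599 0.6
 0.602 0.602 0.603] -0.08304531480557524
top prong L 78 (array([0.6015, 0.0309]), np.float64(88.17)) 0.5566980454405059 0.6539446791581716
  stops [0.549 0.55  0.553 0.554 0.6   0.601 0.602 0.604 0.604 0.605] 0.03180334172398035
scene strip 249 (array([ 584.4, -271.7]), 171.1, 58.2, -7.91) (array([ 0.5903, -0.2484]), np.float64(-4.05))
scene griptop 120 (array([ 584.5, -273. ]), 47.1, 22.3, -5.99) 0.17637825251177092
scene prong R 261 (array([ 0.6008, -0.0793]), np.float64(88.38)) 0.546411790299026 0.6546635752339836
  stops [0.547 0.549 0.549 0.551 0.552 0.552 0.599 0.6   0.6   0.602 0.603 0.604
 0.604] -0.07906597787405942
scene prong L 271 (array([0.603 , 0.0366]), np.float64(87.91)) 0.549809590947804 0.6545729830368372
  stops [0.55  0.552 0.553 0.554 0.554 0.555 0.556 0.603 0.604 0.604 0.605 0.606
 0.606 0.607 0.608] 0.03710874161784189
```

```bash
python3 -m creep '[{"fingers":1,"x":-0.4,"y":-0.5,"z":-0.4,"twist":0.5},{"fingers":1,"x":-0.5,"y":-1.2,"z":-1.0,"twist":1},{"fingers":1,"x":-0.5,"y":-2,"z":-1.6,"twist":1.6},{"fingers":1,"x":-0.5,"y":-2.7,"z":-2.3,"twist":2.2},{"fingers":1,"x":-0.5,"y":-3.5,"z":-3,"twist":2.9},{"fingers":1,"x":-0.5,"y":-4.2,"z":-3.6,"twist":3.5},{"fingers":1,"x":-0.5,"y":-5,"z":-4.3,"twist":4.1},{"fingers":1,"x":-0.5,"y":-5.7,"z":-5,"twist":4.8},{"fingers":1,"x":-0.5,"y":-6.5,"z":-5.6,"twist":5.4},{"fingers":1,"x":-0.5,"y":-7.3,"z":-6.3,"twist":6},{"fingers":1,"x":-0.5,"y":-8,"z":-7,"twist":6.7},{"fingers":1,"x":-0.5,"y":-8.8,"z":-7.6,"twist":7.3},{"fingers":1,"x":-0.5,"y":-9.5,"z":-8.3,"twist":8},{"fingers":1,"x":-0.5,"y":-10.2,"z":-8.8,"twist":8.5},{"fingers":1,"x":-0.5,"y":-10.5,"z":-9.1,"twist":8.7}]'
cat > go.py <<'E'
import sys
from h import *
# target x y z yaw(deg of tool z): prints units
tx,ty,tz,yaw=map(float,sys.argv[1:5])
s=telemetry.get_state();M=rot(s['tool_rot'])
d=(np.array([tx,ty,tz])-s['position'])@M/.04
cy=np.degrees(np.arctan2(M[1,2],M[0,2]))
print('t',s['time'],'pos',s['position'].round(4),'yaw',cy.round(2),'tilt',M[:,0].round(3))
print('shift units x,y,z',d.round(3),'twist',((cy-yaw)/5).round(3),'F',s['ft_force'].round(2),'q',s['joint_positions'].round(2))
E
python3 go.py 0.584 -0.2755 0.235 -7.5
```

```text
time: 1.4
position: [0.5001, 0.0943, 0.2427]
tool_rot: [-0.317, 1.547, 0.315]
ft_force: [0.1, 0.2, 0.2]
grip_width: 1.0
t 1.4 pos [0.5001 0.0943 0.2427] yaw 23.08 tilt [ 0.001 -0.001 -1.   ]
shift units x,y,z [ 0.209 -9.327 -1.694] twist 6.116 F [0.1  0.21 0.25] q [-0.64 -0.    0.4   1.78  0.    1.36  0.16]
```

```bash
python3 -m creep '[{"fingers":1,"x":0,"y":-0.6,"z":-0.1,"twist":0.4},{"fingers":1,"x":0,"y":-1.5,"z":-0.3,"twist":1},{"fingers":1,"x":0,"y":-2.4,"z":-0.4,"twist":1.6},{"fingers":1,"x":0,"y":-3.3,"z":-0.6,"twist":2.2},{"fingers":1,"x":0,"y":-4.2,"z":-0.8,"twist":2.8},{"fingers":1,"x":0,"y":-5.1,"z":-0.9,"twist":3.4},{"fingers":1,"x":0,"y":-6,"z":-1.1,"twist":4},{"fingers":1,"x":0,"y":-6.9,"z":-1.2,"twist":4.6},{"fingers":1,"x":0,"y":-7.8,"z":-1.4,"twist":5.2},{"fingers":1,"x":0.1,"y":-8.6,"z":-1.6,"twist":5.7},{"fingers":1,"x":0.2,"y":-9.1,"z":-1.65,"twist":6},{"fingers":1,"x":0.2,"y":-9.3,"z":-1.7,"twist":6.1},{"fingers":1,"x":0.2,"y":-9.3,"z":-1.7,"twist":6.1},{"fingers":1,"x":0.2,"y":-9.3,"z":-1.7,"twist":6.1}]'
python3 go.py 0.584 -0.2755 0.151 -7.5
python3 - <<'E'
from h import *
shot('wrist','wrist2.png');im=shot('scene');
cv2.imwrite('pics/scene2.png',cv2.cvtColor(cv2.resize(im['pixels'][60:260,80:340],None,fx=3,fy=3,interpolation=cv2.INTER_CUBIC),cv2.COLOR_RGB2BGR))
E
```

```text
time: 2.57
position: [0.5846, -0.2673, 0.2342]
tool_rot: [0.095, 1.57, -0.093]
ft_force: [-0.2, 1.7, 0.2]
grip_width: 0.999
t 2.5667 pos [ 0.5846 -0.2673  0.2342] yaw -6.88 tilt [-0.001  0.001 -1.   ]
shift units x,y,z [ 2.08  -0.207  0.011] twist 0.124 F [-0.18  1.68  0.18] q [-0.17  0.35  0.72  1.48 -0.24  1.4   0.44]
```

View pics/wrist2.png

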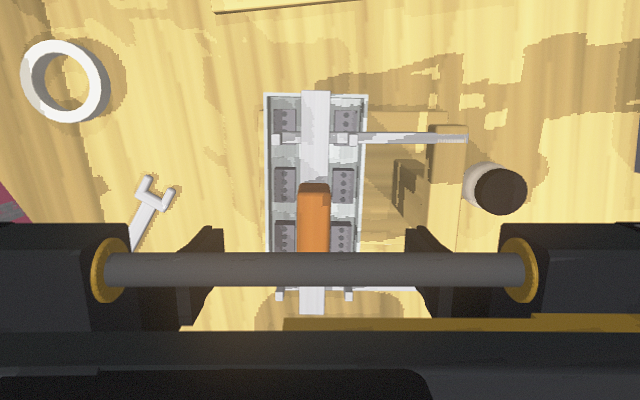

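View pics/scene2.png

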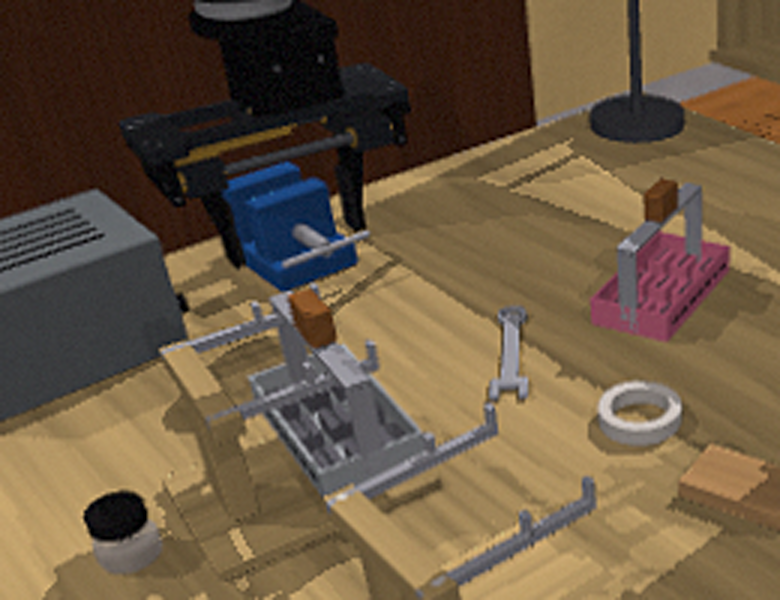

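The wrist view shows the strip vertical at column 313 and the brown grip at (313,215), centred between the fingers. I'll check the grip's position with wrist depth.

Run:
```python
from h import *
from meas import rect,pca
im=load('wrist');px=im['pixels'].astype(int)
u,v=np.meshgrid(np.arange(640),np.arange(400));P=pts(im,np.c_[u.ravel(),v.ravel()]).reshape(400,640,3)
roi=(v>80)&(v<250)&(u>250)&(u<375)
g=roi&(P[...,2]>.172)&(P[...,2]<.19);q=P[g];print('W grip',len(q),q.min(0),q.max(0),q.mean(0))
g=roi&(P[...,2]>.140)&(P[...,2]<.152)&(v<180)&(u>295)&(u<335);q=P[g];print('W strip',len(q),rect(q),pca(q),q[:,2].mean(), q[:,1].max())
```

```text
top src beam 378 (array([ 669.4, -294. ]), 133.4, 46.1, -7.25) (array([ 0.6762, -0.2955]), np.float64(-7.41)) 0.1386
top src grey 482 (array([ 617.5, -277.9]), 168.7, 133.9, -2.63) (array([ 0.5962, -0.2781]), np.float64(-7.76)) 0.1439
top goal beam 383 (array([671.8, -29.3]), 134.0, 42.8, -9.59) (array([ 0.6715, -0.0303]), np.float64(-2.03)) 0.139
top goal grey 168 (array([616.2, -27.4]), 138.5, 122.3, 88.04) (array([ 0.6047, -0.0234]), np.float64(3.11)) 0.1402
top goal base (array([650.6, -24.7]), 498.5, 228.5, -89.95) 0.011592841175044777
top tray (array([ 610.5, -281.1]), 169.7, 150.7, -8.94)
scene src beam 397 (array([ 668.1, -287.7]), 134.3, 48.7, -7.72) (array([ 0.6822, -0.2783]), np.float64(-7.22)) 0.1391
scene src grey 688 (array([ 624.2, -278. ]), 173.1, 138.0, -7.57) (array([ 0.6111, -0.2577]), np.float64(3.57)) 0.1398
scene goal beam 706 (array([657.2, -24.7]), 134.0, 57.2, -1.62) (array([ 0.6753, -0.0157]), np.float64(-0.67)) 0.1398
scene goal grey 669 (array([616.5, -24.9]), 138.0, 130.4, 87.9) (array([ 0.607 , -0.0185]), np.float64(0.38)) 0.1386
scene goal base (array([661.6, -24.7]), 311.1, 163.4, 88.79) 0.012003085774696554
scene tray (array([ 615.9, -277.9]), 176.7, 155.7, -8.5)
W grip 2023 [ 0.56970991 -0.2932118   0.17204166] [ 0.59593534 -0.25231106  0.18063703] [ 0.58304986 -0.27160297  0.1781989 ]
W strip 2653 (array([ 590.7, -221.7]), 61.2, 27.1, -6.7) (array([ 0.5904, -0.2207]), np.float64(-8.24)) 0.14646909860080373 -0.1902235643137083
```

```bash
python3 -m creep '[{"fingers":1,"x":0.1,"y":-0.2,"z":0,"twist":0.1},{"fingers":1,"x":0.5,"y":-0.2,"z":0,"twist":0.1},{"fingers":1,"x":1,"y":-0.2,"z":0,"twist":0.1},{"fingers":1,"x":1.4,"y":-0.2,"z":0,"twist":0.1},{"fingers":1,"x":1.8,"y":-0.2,"z":0,"twist":0.1},{"fingers":1,"x":2.05,"y":-0.2,"z":0,"twist":0.1},{"fingers":1,"x":2.05,"y":-0.2,"z":0,"twist":0.1},{"fingers":1,"x":2.05,"y":-0.2,"z":0,"twist":0.1}]' 30
python3 go.py 0.5835 -0.2755 0.151 -7.5
```

```text
time: 3.33
position: [0.5836, -0.2762, 0.1526]
tool_rot: [0.102, 1.569, -0.101]
ft_force: [0.6, -0.9, 1.2]
grip_width: 1.0
t 3.3333 pos [ 0.5836 -0.2762  0.1526] yaw -7.42 tilt [-0.  0. -1.]
shift units x,y,z [ 0.04   0.016 -0.004] twist 0.015 F [ 0.59 -0.92  1.18] q [-0.14  0.41  0.7   1.58 -0.28  1.26  0.48]
```

```bash
python3 -m creep '[{"fingers":0.5,"x":0,"y":0,"z":0,"twist":0},{"fingers":0.3,"x":0,"y":0,"z":0,"twist":0},{"fingers":0.2,"x":0,"y":0,"z":0,"twist":0},{"fingers":0,"x":0,"y":0,"z":0,"twist":0},{"fingers":0,"x":0,"y":0,"z":0,"twist":0},{"fingers":0,"x":0,"y":0,"z":0,"twist":0},{"fingers":0,"x":0,"y":0,"z":0,"twist":0},{"fingers":0,"x":0,"y":0,"z":0,"twist":0}]' 30
python3 go.py 0.5835 -0.2755 0.1865 -7.5
```

```text
time: 4.0
position: [0.5836, -0.2767, 0.1525]
tool_rot: [0.102, 1.568, -0.102]
ft_force: [-0.6, 0.5, 0.1]
grip_width: 0.476
t 4.0 pos [ 0.5836 -0.2767  0.1525] yaw -7.46 tilt [ 0.  0. -1.]
shift units x,y,z [-0.849  0.028 -0.006] twist 0.007 F [-0.62  0.51  0.06] q [-0.14  0.41  0.7   1.58 -0.28  1.26  0.48]
```

Still closing (22 mm corresponds to an opening of 0.25). I'll wait.

```bash
python3 -m creep '[{"fingers":0,"x":0,"y":0,"z":0,"twist":0},{"fingers":0,"x":0,"y":0,"z":0,"twist":0},{"fingers":0,"x":0,"y":0,"z":0,"twist":0},{"fingers":0,"x":0,"y":0,"z":0,"twist":0},{"fingers":0,"x":0,"y":0,"z":0,"twist":0},{"fingers":0,"x":0,"y":0,"z":0,"twist":0}]' 30
python3 go.py 0.5835 -0.2755 0.1865 -7.5
```

```text
time: 4.5
position: [0.5834, -0.2767, 0.1525]
tool_rot: [0.103, 1.569, -0.102]
ft_force: [-0.9, -0.5, 1.2]
grip_width: 0.251
t 4.5 pos [ 0.5834 -0.2767  0.1525] yaw -7.47 tilt [-0.  0. -1.]
shift units x,y,z [-0.849  0.029 -0.001] twist 0.006 F [-0.87 -0.54  1.17] q [-0.14  0.41  0.7   1.58 -0.28  1.26  0.48]
```

```bash
python3 -m creep '[{"fingers":0,"x":0,"y":0,"z":0,"twist":0},{"fingers":0,"x":-0.1,"y":0,"z":0,"twist":0},{"fingers":0,"x":-0.25,"y":0,"z":0,"twist":0},{"fingers":0,"x":-0.4,"y":0,"z":0,"twist":0},{"fingers":0,"x":-0.55,"y":0,"z":0,"twist":0},{"fingers":0,"x":-0.7,"y":0,"z":0,"twist":0},{"fingers":0,"x":-0.8,"y":0,"z":0,"twist":0},{"fingers":0,"x":-0.83,"y":0,"z":0,"twist":0},{"fingers":0,"x":-0.83,"y":0,"z":0,"twist":0}]' 30
python3 go.py 0.5835 -0.2755 0.1865 -7.5
python3 - <<'E'
from h import *
shot('wrist','wrist3.png');im=shot('scene');
cv2.imwrite('pics/scene3.png',cv2.cvtColor(cv2.resize(im['pixels'][60:260,80:340],None,fx=3,fy=3,interpolation=cv2.INTER_CUBIC),cv2.COLOR_RGB2BGR))
E
```

```text
time: 5.25
position: [0.5838, -0.2768, 0.1864]
tool_rot: [0.102, 1.567, -0.102]
ft_force: [0.7, -0.0, -2.9]
grip_width: 0.253
t 5.25 pos [ 0.5838 -0.2768  0.1864] yaw -7.46 tilt [ 0.001 -0.    -1.   ]
shift units x,y,z [-0.004  0.032 -0.012] twist 0.007 F [ 0.67 -0.   -2.87] q [-0.15  0.39  0.71  1.53 -0.26  1.31  0.46]
```

View pics/scene3.png

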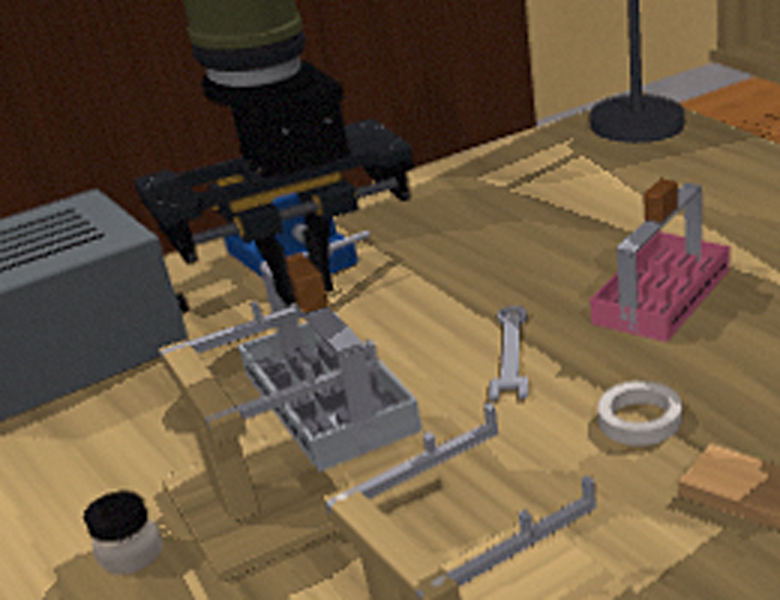

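The basket is lifted and level, with 2.9 N of weight. Next it goes straight out 100 mm, then up.

```bash
python3 -m creep '[{"fingers":0,"x":0,"y":0,"z":-0.15,"twist":0},{"fingers":0,"x":0,"y":0,"z":-0.4,"twist":0},{"fingers":0,"x":0,"y":0,"z":-0.7,"twist":0},{"fingers":0,"x":0,"y":0,"z":-1.0,"twist":0},{"fingers":0,"x":0,"y":0,"z":-1.3,"twist":0},{"fingers":0,"x":0,"y":0,"z":-1.6,"twist":0},{"fingers":0,"x":0,"y":0,"z":-1.9,"twist":0},{"fingers":0,"x":0,"y":0,"z":-2.2,"twist":0},{"fingers":0,"x":0,"y":0,"z":-2.4,"twist":0},{"fingers":0,"x":0,"y":0,"z":-2.5,"twist":0},{"fingers":0,"x":0,"y":0,"z":-2.5,"twist":0},{"fingers":0,"x":0,"y":0,"z":-2.5,"twist":0}]' 30
python3 go.py 0.482 -0.0245 0.2665 -1.9
```

```text
time: 6.35
position: [0.4848, -0.2636, 0.1859]
tool_rot: [0.102, 1.567, -0.102]
ft_force: [0.0, -0.6, -3.5]
grip_width: 0.256
t 6.35 pos [ 0.4848 -0.2636  0.1859] yaw -7.45 tilt [ 0.001  0.    -1.   ]
shift units x,y,z [-2.014  5.918 -0.843] twist -1.111 F [ 0.01 -0.61 -3.54] q [-0.23  0.15  0.75  1.77 -0.11  1.26  0.42]
```

```bash
python3 -m creep '[{"fingers":0,"x":-0.2,"y":0,"z":0,"twist":0},{"fingers":0,"x":-0.6,"y":0,"z":0,"twist":0},{"fingers":0,"x":-1,"y":0,"z":0,"twist":0},{"fingers":0,"x":-1.4,"y":0,"z":0,"twist":0},{"fingers":0,"x":-1.8,"y":0.1,"z":0,"twist":0},{"fingers":0,"x":-2,"y":0.4,"z":-0.1,"twist":-0.1},{"fingers":0,"x":-2,"y":0.9,"z":-0.2,"twist":-0.2},{"fingers":0,"x":-2,"y":1.5,"z":-0.3,"twist":-0.3},{"fingers":0,"x":-2,"y":2.1,"z":-0.4,"twist":-0.4},{"fingers":0,"x":-2,"y":2.7,"z":-0.5,"twist":-0.5},{"fingers":0,"x":-2,"y":3.3,"z":-0.6,"twist":-0.6},{"fingers":0,"x":-2,"y":3.9,"z":-0.7,"twist":-0.7},{"fingers":0,"x":-2,"y":4.5,"z":-0.8,"twist":-0.8},{"fingers":0,"x":-2,"y":5.1,"z":-0.9,"twist":-0.9},{"fingers":0,"x":-2,"y":5.6,"z":-1,"twist":-1},{"fingers":0,"x":-2,"y":5.9,"z":-1,"twist":-1.1},{"fingers":0,"x":-2,"y":6,"z":-1,"twist":-1.1},{"fingers":0,"x":-2,"y":6,"z":-1,"twist":-1.1},{"fingers":0,"x":-2,"y":6,"z":-1,"twist":-1.1}]' 30
python3 go.py 0.476 -0.0214 0.1865 -1.9
python3 - <<'E'
from h import *
im=shot('wrist','wrist4.png');im=shot('scene');
cv2.imwrite('pics/scene4.png',cv2.cvtColor(cv2.resize(im['pixels'][60:260,120:380],None,fx=3,fy=3,interpolation=cv2.INTER_CUBIC),cv2.COLOR_RGB2BGR))
E
```

```text
time: 7.93
position: [0.4763, -0.022, 0.2659]
tool_rot: [0.027, 1.57, -0.029]
ft_force: [-0.8, -0.4, -3.7]
grip_width: 0.251
t 7.9333 pos [ 0.4763 -0.022   0.2659] yaw -2.06 tilt [ 0.    -0.001 -1.   ]
shift units x,y,z [ 1.985  0.017 -0.008] twist -0.031 F [-0.8  -0.39 -3.68] q [-0.51 -0.09  0.47  1.81  0.04  1.41 -0.08]
```

View pics/scene4.png

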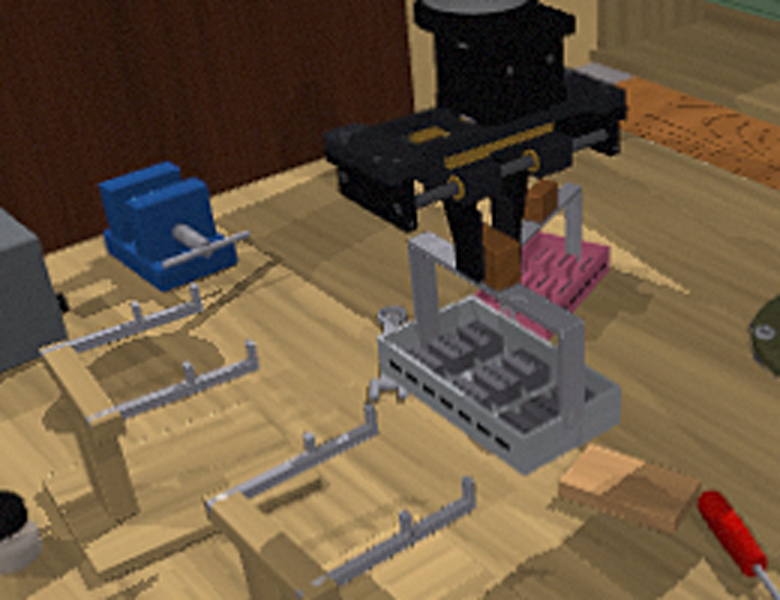

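View pics/wrist4.png

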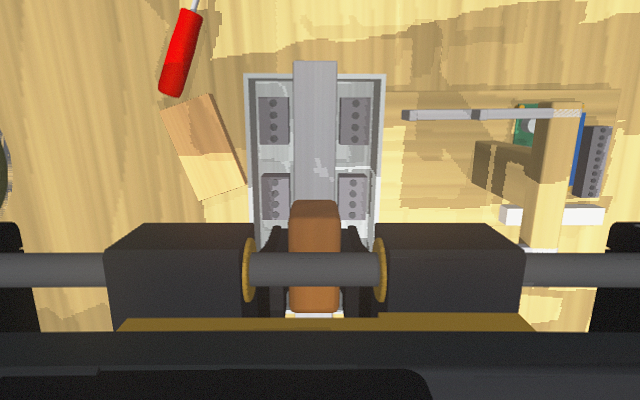

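The scene view shows the basket level in front of the empty hook. The wrist view shows the left prong at (485,115) and the strip's end at (315,62). Next I'll compare the strip's +y end with the left prong, both from the wrist camera.

```bash
python3 - <<'E' | grep W
from h import *
im=load('wrist');px=im['pixels'].astype(int)
for u,v,n,h in((299,61,'strip endL',.2605),(336,61,'strip endR',.2605),(290,190,'strip midL',.2605),(337,190,'strip midR',.2605),(402,115,'tip front',.156),(480,110,'prong top edge',.14),(480,119,'prong bottom edge',.14),(475,112,'stop2',.156),(440,110,'e',.14),(440,119,'e',.14)):
    print('W',n,onz(im,[(u,v)],h)[0].round(4),pts(im,[(u,v+ (2 if 'end' in n else 0))])[0].round(4))
z=telemetry.get_state();print('W',z['position'],rot(z['tool_rot'])[:,2])
E
```

```text
W strip endL [0.4727 0.0638 0.2605] [0.4726 0.0632 0.2585]
W strip endR [0.489  0.0632 0.2605] [0.489  0.0624 0.2604]
W strip midL [0.4656 0.0055 0.2605] [ 0.458  -0.0176  0.1622]
W strip midR [0.4883 0.0047 0.2605] [ 0.4937 -0.0181  0.1655]
W tip front [0.5436 0.035  0.156 ] [0.5488 0.0342 0.1341]
W prong top edge [0.6079 0.0359 0.14  ] [0.6005 0.0364 0.1565]
W prong bottom edge [0.6085 0.029  0.14  ] [0.6007 0.0299 0.1573]
W stop2 [0.5972 0.0351 0.156 ] [0.6004 0.0348 0.1488]
W e [0.5769 0.0371 0.14  ] [0.5766 0.0371 0.1408]
W e [0.5772 0.0302 0.14  ] [0.5771 0.0302 0.1406]
W [ 0.47608781 -0.0223095   0.26583452] [ 9.99315694e-01 -3.69882695e-02  1.06779333e-04]
```

```bash
python3 -m creep '[{"fingers":0,"x":0.2,"y":0,"z":0,"twist":0},{"fingers":0,"x":0.6,"y":0,"z":0,"twist":0},{"fingers":0,"x":1,"y":0,"z":0,"twist":0},{"fingers":0,"x":1.4,"y":0,"z":0,"twist":0},{"fingers":0,"x":1.8,"y":0,"z":0,"twist":0},{"fingers":0,"x":1.98,"y":0,"z":0,"twist":0},{"fingers":0,"x":1.98,"y":0,"z":0,"twist":0},{"fingers":0,"x":1.98,"y":0,"z":0,"twist":0}]' 30
python3 go.py 0.574 -0.0247 0.1865 -1.9
python3 - <<'E'
from h import *
im=shot('scene');
cv2.imwrite('pics/scene5.png',cv2.cvtColor(cv2.resize(im['pixels'][100:300,120:380],None,fx=3,fy=3,interpolation=cv2.INTER_CUBIC),cv2.COLOR_RGB2BGR))
E
```

```text
time: 8.7
position: [0.4759, -0.021, 0.1865]
tool_rot: [0.027, 1.571, -0.028]
ft_force: [-0.6, -0.6, -3.4]
grip_width: 0.249
t 8.7 pos [ 0.4759 -0.021   0.1865] yaw -2.01 tilt [-0. -0. -1.]
shift units x,y,z [ 0.    -0.007  2.455] twist -0.023 F [-0.63 -0.61 -3.38] q [-0.51 -0.05  0.48  1.93  0.02  1.25 -0.06]
```

View pics/scene5.png

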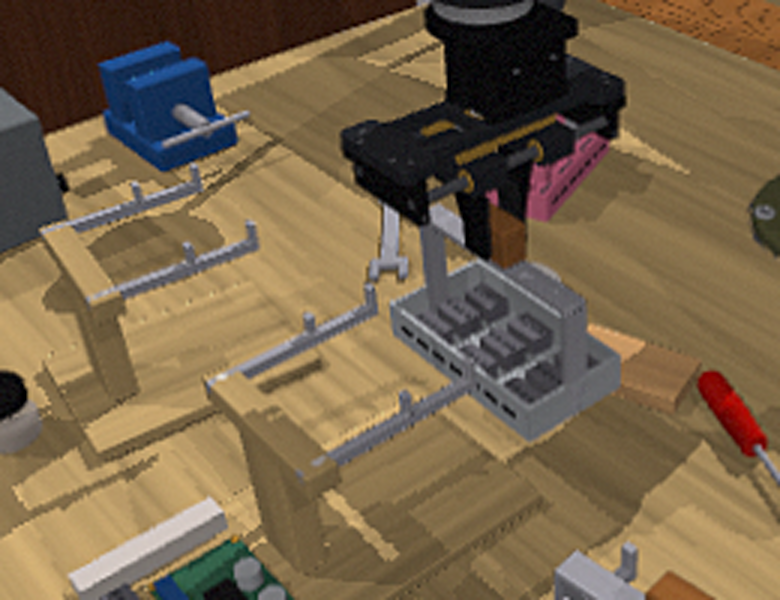

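The basket is low in front of the hook and clear of both tips. I'll move it in along +z of the tool.

```bash
python3 -m creep '[{"fingers":0,"x":0,"y":0,"z":0.15,"twist":0},{"fingers":0,"x":0,"y":0,"z":0.4,"twist":0},{"fingers":0,"x":0,"y":0,"z":0.7,"twist":0},{"fingers":0,"x":0,"y":0,"z":1.0,"twist":0},{"fingers":0,"x":0,"y":0,"z":1.3,"twist":0},{"fingers":0,"x":0,"y":0,"z":1.6,"twist":0},{"fingers":0,"x":0,"y":0,"z":1.9,"twist":0},{"fingers":0,"x":0,"y":0,"z":2.2,"twist":0},{"fingers":0,"x":0,"y":0,"z":2.4,"twist":0},{"fingers":0,"x":0,"y":0,"z":2.45,"twist":0},{"fingers":0,"x":0,"y":0,"z":2.45,"twist":0},{"fingers":0,"x":0,"y":0,"z":2.45,"twist":0}]' 30
python3 go.py 0.574 -0.0247 0.1535 -1.9
python3 - <<'E'
from h import *
im=shot('scene');
cv2.imwrite('pics/scene6.png',cv2.cvtColor(cv2.resize(im['pixels'][130:290,140:340],None,fx=3.7,fy=3.7,interpolation=cv2.INTER_CUBIC),cv2.COLOR_RGB2BGR))
im=shot('wrist','wrist6.png')
E
```

```text
time: 9.75
position: [0.5737, -0.024, 0.1865]
tool_rot: [0.027, 1.571, -0.027]
ft_force: [-0.6, -0.6, -3.7]
grip_width: 0.25
t 9.75 pos [ 0.5737 -0.024   0.1865] yaw -1.97 tilt [-0.001 -0.    -1.   ]
shift units x,y,z [ 0.825 -0.018  0.009] twist -0.014 F [-0.59 -0.64 -3.68] q [-0.46  0.19  0.52  1.71 -0.1   1.27  0.04]
```

View pics/scene6.png

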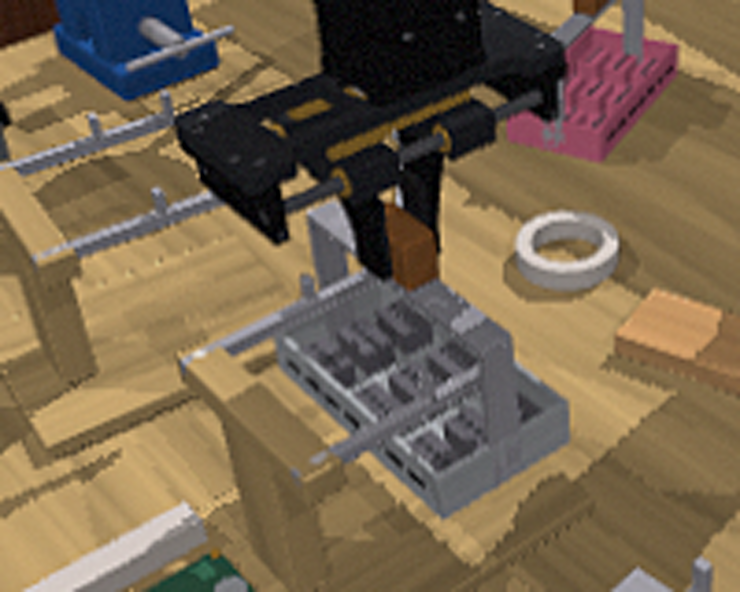

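View pics/wrist6.png

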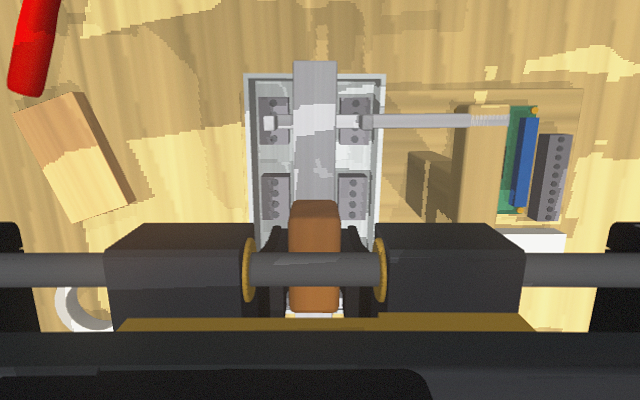

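In the wrist view the stops at columns 268 and 363 bracket the strip's centre (column 315), so it is centred. I'll lower it.

```bash
python3 -m creep '[{"fingers":0,"x":0.1,"y":0,"z":0,"twist":0},{"fingers":0,"x":0.25,"y":0,"z":0,"twist":0},{"fingers":0,"x":0.4,"y":0,"z":0,"twist":0},{"fingers":0,"x":0.55,"y":0,"z":0,"twist":0},{"fingers":0,"x":0.7,"y":0,"z":0,"twist":0},{"fingers":0,"x":0.77,"y":0,"z":0,"twist":0},{"fingers":0,"x":0.8,"y":0,"z":0,"twist":0},{"fingers":0,"x":0.83,"y":0,"z":0,"twist":0},{"fingers":0,"x":0.83,"y":0,"z":0,"twist":0}]' 30
python3 go.py 0.574 -0.0247 0.1525 -1.9
```

```text
time: 10.6
position: [0.5739, -0.0239, 0.1533]
tool_rot: [0.027, 1.571, -0.027]
ft_force: [-0.5, -0.8, -3.5]
grip_width: 0.244
t 10.6 pos [ 0.5739 -0.0239  0.1533] yaw -1.97 tilt [-0.  0. -1.]
shift units x,y,z [ 0.019 -0.021  0.003] twist -0.013 F [-0.54 -0.84 -3.54] q [-0.46  0.22  0.52  1.75 -0.12  1.2   0.06]
```

Still the full weight, not seated yet. I'll lower in small steps.

```bash
python3 -m creep '[{"fingers":0,"x":0.02,"y":0,"z":0,"twist":0},{"fingers":0,"x":0.03,"y":0,"z":0,"twist":0},{"fingers":0,"x":0.03,"y":0,"z":0,"twist":0}]' 30;python3 -m creep '[{"fingers":0,"x":0.02,"y":0,"z":0,"twist":0},{"fingers":0,"x":0.02,"y":0,"z":0,"twist":0}]' 30
```

```text
time: 10.85
position: [0.5742, -0.0239, 0.1525]
tool_rot: [0.027, 1.57, -0.027]
ft_force: [0.1, 1.1, -2.0]
grip_width: 0.251
time: 11.02
position: [0.5742, -0.0239, 0.1525]
tool_rot: [0.027, 1.57, -0.027]
ft_force: [-3.1, 1.6, 4.3]
grip_width: 0.249
```

Upward force of 4.3 N means contact. I'll check both prongs before letting go.

Run:
```python
from h import *
im=shot('scene');
cv2.imwrite('pics/scene7.png',cv2.cvtColor(cv2.resize(im['pixels'][130:290,140:340],None,fx=3.7,fy=3.7,interpolation=cv2.INTER_CUBIC),cv2.COLOR_RGB2BGR))
im=shot('wrist','wrist7.png');print(telemetry.get_state()['ft_force'],telemetry.get_state()['torque'])
```

```text
[-2.65787281  0.39665646  6.13721893] [-0.05416769  0.83441618 -0.06262421]
```

View pics/scene7.png

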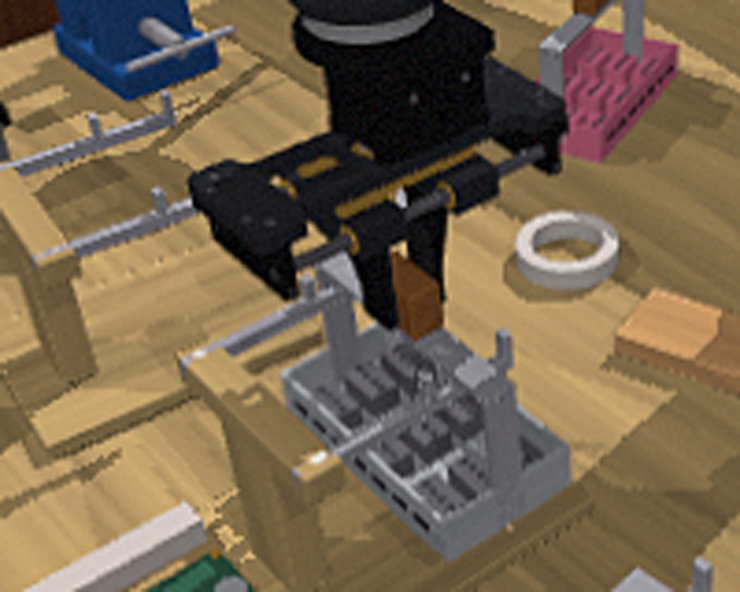

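View pics/wrist7.png

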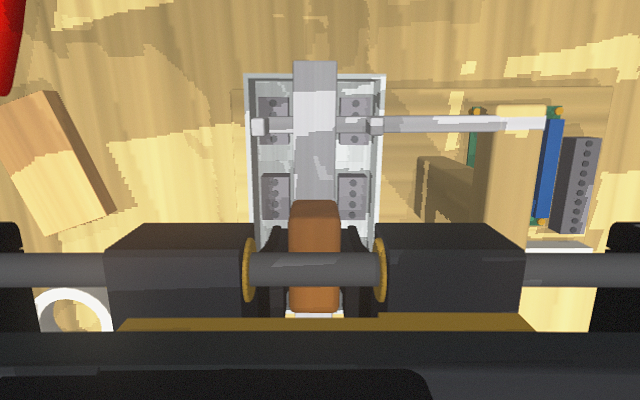

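The strip (columns 294–336) lies on the prongs between the stops (253–267 and 370–383) and carries load. Releasing.

```bash
python3 -m creep '[{"fingers":0.3,"x":0,"y":0,"z":0,"twist":0},{"fingers":0.4,"x":0,"y":0,"z":0,"twist":0},{"fingers":0.6,"x":0,"y":0,"z":0,"twist":0},{"fingers":0.8,"x":0,"y":0,"z":0,"twist":0},{"fingers":0.8,"x":0,"y":0,"z":0,"twist":0},{"fingers":0.8,"x":0,"y":0,"z":0,"twist":0},{"fingers":0.8,"x":0,"y":0,"z":0,"twist":0},{"fingers":0.8,"x":0,"y":0,"z":0,"twist":0},{"fingers":0.8,"x":0,"y":0,"z":0,"twist":0},{"fingers":0.8,"x":0,"y":0,"z":0,"twist":0},{"fingers":0.8,"x":0,"y":0,"z":0,"twist":0}]' 30
python3 go.py 0.574 -0.0247 0.25 -1.9
```

```text
time: 12.03
position: [0.5739, -0.0239, 0.1514]
tool_rot: [0.027, 1.571, -0.027]
ft_force: [-0.3, 0.0, -0.6]
grip_width: 0.795
t 12.0333 pos [ 0.5739 -0.0239  0.1514] yaw -1.96 tilt [ 0.  0. -1.]
shift units x,y,z [-2.466 -0.02   0.004] twist -0.013 F [-0.28  0.05 -0.61] q [-0.46  0.22  0.52  1.75 -0.12  1.2   0.06]
```

```bash
python3 -m creep '[{"fingers":0.8,"x":-0.2,"y":0,"z":0,"twist":0},{"fingers":0.8,"x":-0.6,"y":0,"z":0,"twist":0},{"fingers":0.8,"x":-1,"y":0,"z":0,"twist":0},{"fingers":0.8,"x":-1.5,"y":0,"z":0,"twist":0},{"fingers":0.8,"x":-2,"y":0,"z":0,"twist":0},{"fingers":0.8,"x":-2.5,"y":0,"z":0,"twist":0},{"fingers":0.8,"x":-3,"y":0,"z":-0.4,"twist":0},{"fingers":0.8,"x":-3,"y":0,"z":-1.2,"twist":0},{"fingers":0.8,"x":-3,"y":0,"z":-2,"twist":0},{"fingers":0.8,"x":-3,"y":0,"z":-2.5,"twist":0},{"fingers":0.8,"x":-3,"y":0,"z":-2.5,"twist":0},{"fingers":0.8,"x":-3,"y":0,"z":-2.5,"twist":0}]'
python3 - <<'E'
from h import *
im=shot('scene');t=shot('top','top8.png')
cv2.imwrite('pics/scene8.png',cv2.cvtColor(cv2.resize(im['pixels'][130:400,100:420],None,fx=2.2,fy=2.2,interpolation=cv2.INTER_CUBIC),cv2.COLOR_RGB2BGR))
from meas import rect,pca
for n,im in(('top',t),('scene',im)):
    u,v=np.meshgrid(np.arange(640),np.arange(400));P=pts(im,np.c_[u.ravel(),v.ravel()]).reshape(400,640,3);X,Y,Z=np.moveaxis(P,-1,0);px=im['pixels'].astype(int)
    q=P[(X>.53)&(X<.63)&(Y>-.07)&(Y<.04)&(Z>.170)&(Z<.19)];print('RES grip',n,len(q),rect(q) if len(q)>5 else '',q[:,2].mean())
    for a,b in((-.115,-.09),(.04,.065)):
        q=P[(X>.555)&(X<.592)&(Y>a)&(Y<b)&(Z>.12)&(Z<.16)];print('RES strip z',n,len(q),np.percentile(q[:,2],[20,50,80]).round(4),q[:,0].mean().round(4))
E
```

```text
time: 13.03
position: [0.4738, -0.0204, 0.2725]
tool_rot: [0.028, 1.568, -0.025]
ft_force: [0.6, 1.2, -0.1]
grip_width: 0.799
top src beam 380 (array([ 669.4, -294. ]), 133.4, 46.1, -7.25) (array([ 0.6762, -0.2952]), np.float64(-7.23)) 0.1386
top src grey 191 (array([ 621.7, -286.7]), 134.5, 124.6, 83.0) (array([ 0.6138, -0.2839]), np.float64(-6.8)) 0.141
top goal beam 446 (array([658.4, -29.5]), 132.1, 55.6, -0.13) (array([ 0.6681, -0.029 ]), np.float64(-0.83)) 0.139
top goal grey 59 (array([615.6, -25.9]), 138.5, 122.0, 87.42) (array([ 0.6227, -0.0049]), np.float64(39.27)) 0.1395
top goal base (array([650.6, -24.7]), 498.5, 228.5, -89.95) 0.011592841175044777
top tray (array([ 610.5, -281.1]), 169.7, 150.7, -8.94)
scene src beam 403 (array([ 666.5, -288.3]), 133.5, 62.2, -2.46) (array([ 0.6817, -0.2778]), np.float64(-6.67)) 0.1391
scene src grey 455 (array([ 624.6, -274.8]), 147.6, 138.0, -7.57) (array([ 0.6197, -0.2682]), np.float64(2.13)) 0.139
scene goal beam 700 (array([660.2, -24.7]), 134.1, 51.7, -2.37) (array([ 0.6756, -0.0169]), np.float64(-1.72)) 0.1398
scene goal grey 653 (array([616.7, -23.7]), 138.0, 127.3, 88.01) (array([ 0.6099, -0.0121]), np.float64(4.74)) 0.1386
scene goal base (array([661.6, -24.7]), 311.1, 163.4, 88.79) 0.012003085774696554
scene tray (array([ 615.9, -277.9]), 176.7, 155.7, -8.5)
RES grip top 0  nan
RES strip z top 9 [0.1359 0.1425 0.1448] 0.5694
RES strip z top 47 [0.1418 0.1441 0.1463] 0.5764
RES grip scene 178 (array([575.5, -20.5]), 45.1, 22.8, -2.01) 0.17588664332954518
RES strip z scene 63 [0.1331 0.1446 0.1455] 0.5753
RES strip z scene 187 [0.1315 0.1417 0.1451] 0.5786<stdin>:7: RuntimeWarning: Mean of empty slice.
  ret = ret.dtype.type(ret / rcount)
```

View pics/scene8.png

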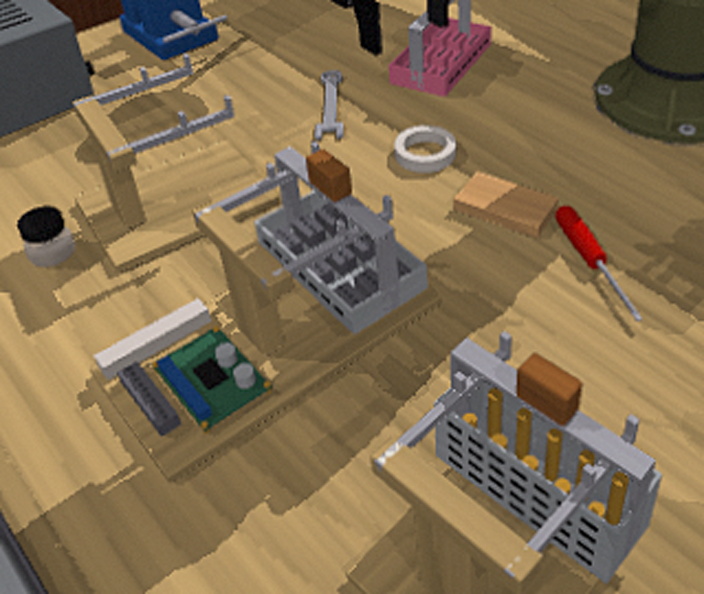

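View pics/top8.png

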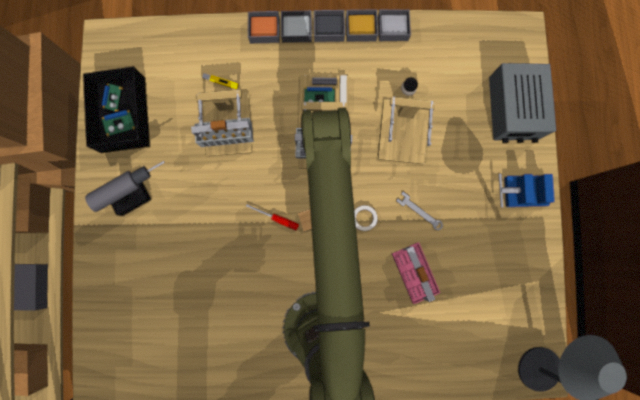

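The scene crop shows the basket hanging on both prongs of the wiring board. Its grip is at (0.5755, −0.0205) with a yaw of −2.0°, against a seat at about (0.577, −0.021) and −1.9° in the same camera. The deep basket is untouched and the arm is clear.

```bash
python3 -c "
from bench import workorder
print(workorder.close_job())"
```

```text
the job is handed in; nothing more can be done
None
```

The wide, shallow basket now hangs on the wiring board's double hook. I handed the job in with about 13 s used of the 48 s. I lifted it off its hook by the wooden grip, carried it level and did not set it down on the way. I let go only after the force on the tool changed from the basket's weight (about −3.5 N) to support from the prongs (+4 to +6 N).

**Last checks:**
- **Position:** the scene camera puts the grip within about 2 mm of the seat and 0.1° of its direction. Its top is at 176 mm; 178 mm was expected.
- **Seating:** the strip reads at about prong height at both ends and lies between the stops.
- **Surroundings:** the deep basket and the pink look-alike look undisturbed in the pictures. The gripper is clear of everything.

**What failed or disagreed:**
- In the last check the top camera's view of the grip was blocked by the arm, and it saw little of the strip, so the final position rests on the scene camera alone.
- The top and scene cameras differ by about 5 mm in y, so I used the offset from basket to hook, on which they agree to within 1 mm.
- The wrist camera put the seat about 5 mm nearer in x. This is within the hook's play, and I stopped in between.

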